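# Lock the tape-roll arm with its headed pin

### The arm

A 6-joint arm with a two-finger parallel gripper is mounted at the origin on the work surface. World frame = base frame: x ahead of the robot, y to its left, z up, the work surface at z = 0. Lengths are in m, angles in rad, forces in N, time in s.
With the tool pointing down it reaches from about 0.35 to 0.725 m from the base axis. Payload 4.3 kg.
Tool frame: the origin (TCP) lies between the finger pads; the fingertips stand 19 mm ahead of it and the grasp point (between the pads) is the TCP; z points along the fingers, y is the line along which they close (so a half turn about z gives the same grasp; the last joint's range is limited). The gripper opens to 85 mm and grips with 20 to 120 N. Pads are 22 mm wide; open, the fingers measure 114 mm over their backs; the gripper's body (76 mm by 85 mm) begins 54 mm behind the grasp point. The pads swing forward as they close: fully open they stand 13 mm farther back than shut.
Start: joints at [-1.356, 0.377, 0.081, 1.274, 0, 1.46], TCP at [0.184, -0.545, 0.25] pointing down, gripper open.
Joint ranges: [-2.72, 2.72], [-0.84, 1.66], [-1.02, 1.22], [-1.77, 2.12], [-1.37, 1.28], [-3.14, 3.14]. Speed limits (rad/s): [2.57, 2.57, 3.14, 3.14, 3.14, 3.14].

### API

Orientations are given as a unit quaternion [w, x, y, z].
In Python, from cell import bot gives the robot as it stands. The module is installed in compiled form; this text tells all that it offers.
- The arm moves only by the tool carry_out, never from a script. Its arguments are lists of equal length, an entry for each row: "linear": the shift along the world's x, y, z in m, a list of three; "dr": the turn, a rotation vector about the world's x, y, z in degrees, a list of three; "grip": the finger opening in m, from 0 to 0.0854. In form: {"linear": [[tx, ty, tz], ...], "dr": [[ax, ay, az], ...], "grip": [grip, ...]}. A call has 1 to 5 rows; each row is the pose to reach, as a shift and turn from the pose commanded when the call began; what a row does not reach only later rows make up. A row lasts 1/8 s, in which the tool goes at most 62.5 mm and 10.7 degrees, less where a joint would pass 70% of its speed; a pose out of reach is approached as far as the arm can. A call with a gripper value outside its range is refused whole. The fingers move at their own pace and stop on an object; the grip force is fixed at half the most. Time passes only in rows, so rows that repeat a pose let the fingers close. It gives the time, the measured TCP pose, the force, the opening and the grip force at its end, in the units of the state.
- bot.observe(): the state, without advancing time (a new reading comes with each control period).
- bot.read_camera(name): name is "scene" or "top"; returns a dict with "img" (400x640x3 uint8, red, green, blue), "K" (3x3 intrinsics, pixels), "dist" ([k1, k2, p1, p2, k3] as OpenCV has them; the pictures are not rectified), "position" and "attitude" of the camera in the world. Camera axes: x right, y up, looking along -z (the intrinsics and any distortion apply to the point x, -y, -z); pixel columns grow to the right and rows downward; lengths in m; the calibration is good to about 2 mm. A picture is of the moment at which its call begins. There is no depth.
- bot.sign_off(): hands the job in; it is judged then, once.
Trained networks look in a picture, given as the dict that the camera call returned (one of the last four; its "shot" number tells which), for a name from the list of things; names that differ only in an ending like _2 or _b are one class to them, and where a whole thing is asked for, a point or a joint stands for the part that bears it (a point fixed in the world has none). Each returns a list of dicts, best first, with "conf" (0 to 1); they miss things now and then, are a little off and sometimes report something else, mostly with a low value. They report only what shows in the picture. A call takes as long as a camera call. They do not tell look-alikes from the thing itself.
- bot.search_frame(picture, thing): "rect" ([left, top, width, height] in pixels, round what is visible of it).
- bot.regions_of(picture, thing): "pixels" (400x640 bool, what is visible of it) and "rect" ([left, top, width, height] in pixels, round what is visible of it).
- bot.landmark_of(picture, thing): "uv" ([column, row] in pixels: a listed point, or the origin of a listed thing).
The state is a dict: "t": time; "joint_positions": joint angles; "qvel": joint speeds; "joint_torque": joint torques, N m; "eef_pos": TCP position; "orientation": TCP orientation; "ft_force": force on the tool from outside, world axes, zero at the start; "ft_torque": the same for the moment, N m; "gripper_width": opening from 0.0 (shut) to 1.0 (fully open); "gripper_force": force on a finger pad.
Only numpy, scipy, OpenCV 4.12 (cv2) and the standard library are available. Lean on these libraries where they do the work, as an engineer would, in place of code of your own. Each camera call takes 0.05 s, during which the arm holds its last target. There are 200 camera calls.

### The job

The paper-tape roll holder on the packing desk was left open after a roll change, and the stiff knuckle at the end of its arm may be bent a little to either side. Swing the arm home between the two cheeks of the fork, find where the holes line up, and push the thicker of the two square-headed pins from the wooden stand down through fork and knuckle until its head sits flush on the fork. Leave the thinner pin in the stand, and do not shift the bottle, the cup or the food tub.

Things in the scene. Friction and masses are not known exactly. Their poses are not given: they have to be found in the camera images.
- holder: Roll holder, screwed down: dark grey base plate 100 x 340 x 10 mm, origin at the centre of its underside, z up, long side along y. Hinge post at y = +120 mm, fork at y = -120 mm: two level steel cheeks 72 x 56 mm (x = -28 to 44 mm), the lower from z = 45 to 55 mm, the upper from 73 to 91 mm,, joined by an upright back at x = 32 to 44 mm. Each cheek has a vertical round 17.5 mm hole at x = 0.
- fork_mouth (a point): Centre of the hole at the top face of the upper cheek (91 mm above the desk); axes as the holder's. Just below the lower cheek a round-nosed spring plunger reaches 3.5 mm into the pin's way from +x: a pin let go stops there about 20 mm too high and needs a firm push, about 10 to 15 N, the rest of the way.
- hinge_axis (a point): Point on the arm's vertical hinge axis, at the arm's mid thickness, 64 mm above the desk. The knuckle's 17.5 mm vertical hole lies 53 mm beyond the knuckle's pivot (241 mm from here when straight). Its lug is 44 mm wide and 12 mm thick, top 70 mm above the desk, and passes between the cheeks with 3 mm to spare above and below.
- roll_arm (a joint): Swing of the arm in rad: 0 = along the holder's -y from the hinge; positive = swung out to the holder's -x, clockwise seen from above. Travel -0.08 to 0.95. It stays where left. Its end is a stiff knuckle pivoted 188 mm from the hinge, bent either way by up to 0.25 rad (not measured); so the holes line up with the arm anywhere within about 0.06 rad of 0, found by eye or touch.
- swing_handle (a point): Top of the arm's upright black round handle, diameter 18 mm, standing 62 mm high on the arm (70 to 132 mm above the desk), 148 mm from the hinge axis. Between hinge and handle the arm carries a roll 90 mm in diameter centred 68 mm from the hinge, its top 129 mm above the desk.
- pin: The thicker steel pin, hanging upright by its head in a hole of the wooden stand: round shank 16 mm in diameter, 70 mm long, its last 6 mm tapering to a 13 mm flat nose, so it finds a hole up to 2 mm off; square head 30 x 30 mm, 14 mm high. Origin at the nose, z up to the head; the head's sides face its x and y. About 0.16 kg.
- pin_collar (a point): Centre of the underside of the thicker pin's head, 70 mm from the nose; axes as the pin's.
- thin_pin: The thinner steel pin, not to be used: shank 11 mm in diameter and 70 mm long, square head 24 x 24 x 14 mm; origin at the nose, z up.
- pin_stand: Wooden stand 160 x 60 mm, fixed, top face 80 mm above the desk, open below, with two 19 mm holes at x = -40 and +40 mm; origin at the centre of its underside, long side along its x.
- bottle: Water bottle, 66 mm in diameter, 190 mm high; origin at the centre of its underside.
- cup: Paper cup, 76 mm across the rim, 85 mm high; origin at the centre of its underside.
- tub: Lidded food tub 170 x 120 x 53 mm; origin at the centre of its underside.
Things that resemble listed ones, but are neither listed nor needed, are in the scene too. What is shaped like the pin but red is not meant.

How it is judged:
On the way:
1. the arm is home in the fork (value of joint roll_arm between -0.065 and 0.065 rad), for 0.2 s.
At the end, for the whole second after the job is handed in: The thick pin stands upright (within 0.06 rad) through fork and knuckle, its head's underside within 2.5 mm of the fork's top and within 4 mm of the hole's axis, at rest; the arm is home within 0.065 rad of 0; the thin pin is still in the stand, within 20 mm of where it was (all of step 1 and z of pin_collar in the frame of fork_mouth between -0.003 and 0.0025 m and horizontal distance between pin_collar and fork_mouth below 0.004 m and angle between the z axis of pin and the z axis of holder, either way round below 0.06 rad and linear speed of pin below 0.01 m/s and distance of thin_pin from where it was at the start of the episode below 0.02 m); the robot touches nothing.
It fails at once if the thin pin is taken out of its place (moved over 20 mm) (distance of thin_pin from where it was at the start of the episode above 0.02 m).
It fails at once if bottle, cup or tub shifted by more than 30 mm (distance of any of bottle, cup, tub from where it was at the start of the episode above 0.03 m).
It also fails if it takes over 72 s, if anything falls off the work surface, if the arm or the gripper's body presses on something with over 40 N, if the wrist force passes 120 N, or if a joint passes its speed limit or range.

## Working session

There is one attempt and no reset: what is moved stays moved. The work goes in short steps, Python scripts to look and compute and a tool call to move; the robot and the scene stay as the last step left them, time stands still between calls to the robot, and variables do not carry over. Pictures are saved under pics/ and viewed, at most 10 in all, crops included, and the job is handed in when it is done.

Besides the shell and the picture viewer there is one more tool, called after "Emit:" in YAML: its name, and indented under it one key for each argument. carry_out: Moves the arm, as the interface text tells. Its arguments: {"type":"object","properties":{"linear":{"type":"array","items":{"type":"array","items":{"type":"number"}}},"dr":{"type":"array","items":{"type":"array","items":{"type":"number"}}},"grip":{"type":"array","items":{"type":"number"}}},"required":["linear","dr","grip"]}

```bash
mkdir -p pics
cat > h.py <<'E'
import numpy as np, cv2
from cell import bot
from scipy.spatial.transform import Rotation as R
def Rm(c):
    a=np.array(c["attitude"],float)
    return a if a.shape==(3,3) else R.from_quat([a[1],a[2],a[3],a[0]]).as_matrix()
def px2w(c,uv,z):
    n=cv2.undistortPoints(np.array(uv,float).reshape(-1,1,2),np.array(c["K"]),np.array(c["dist"])).reshape(-1,2)
    d=np.c_[n[:,0],-n[:,1],-np.ones(len(n))]@Rm(c).T
    p=np.array(c["position"]); return p+d*((z-p[2])/d[:,2])[:,None]
def w2px(c,P):
    q=(np.array(P,float).reshape(-1,3)-c["position"])@Rm(c); q=q*[1,-1,-1]
    return cv2.projectPoints(q,np.zeros(3),np.zeros(3),np.array(c["K"]),np.array(c["dist"]))[0].reshape(-1,2)
def tri(cs,uvs):
    A=[];b=[]
    for c,uv in zip(cs,uvs):
        p=np.array(c["position"]);d=px2w(c,uv,0.)[0]-p;d/=np.linalg.norm(d);M=np.eye(3)-np.outer(d,d);A.append(M);b.append(M@p)
    return np.linalg.lstsq(np.vstack(A),np.hstack(b),rcond=None)[0]
def save(c,n): cv2.imwrite("pics/"+n,c["img"][:,:,::-1])
E
python3 - <<'E'
from h import *
np.set_printoptions(precision=4,suppress=True)
s=bot.observe();print(s)
cs=[bot.read_camera(n) for n in("scene","top")]
for c,n in zip(cs,("scene","top")):
    save(c,n+"0.png");print(n,c["position"],c["attitude"],c["K"])
zs=dict(fork_mouth=.091,hinge_axis=.064,swing_handle=.132,pin_collar=.08,pin=.01,thin_pin=.01,holder=0,pin_stand=0,bottle=0,cup=0,tub=0)
for k,z in zs.items():
    for c,n in zip(cs,("scene","top")):
        for r in bot.landmark_of(c,k)[:3]:
            print(k,n,np.round(r["uv"],1),round(r["conf"],2),px2w(c,r["uv"],z)[0])
E
```

```text
{'t': 0.0, 'joint_positions': array([-1.3563,  0.3781,  0.0796,  1.2744,  0.    ,  1.4605]), 'qvel': array([ 0.0009, -0.0003,  0.0005, -0.0004,  0.0005, -0.0008]), 'joint_torque': array([  0.0016, -46.3614,  26.9872,   0.0208,  -0.0002,   0.    ]), 'eef_pos': array([ 0.1834, -0.5443,  0.2493]), 'orientation': array([-0.001 ,  0.9868,  0.1617, -0.0001]), 'ft_force': array([ 0.3248, -0.095 , -0.2959]), 'ft_torque': array([-0.0391,  0.0189, -0.0588]), 'gripper_force': 0.0, 'gripper_width': 1.001832971707741}
scene [ 0.9544 -0.7192  0.6759] [0.8564 0.4524 0.1175 0.2194] [[388.0661   0.     320.3227]
 [  0.     388.0661 198.1751]
 [  0.       0.       1.    ]]
top [0.2917 0.0095 1.2984] [-0.6706 -0.0712  0.0746  0.7346] [[518.5449   0.     315.4833]
 [  0.     518.5449 198.4322]
 [  0.       0.       1.    ]]
fork_mouth scene [343.2 211.1] 0.93 [0.6187 0.0088 0.091 ]
fork_mouth top [302.5 165.9] 0.66 [0.627  0.0161 0.091 ]
hinge_axis scene [377.9 173.2] 0.8 [0.6102 0.272  0.064 ]
hinge_axis top [303.6 164.7] 0.7 [0.6373 0.0133 0.064 ]
hinge_axis top [205.1 176.6] 0.58 [0.6298 0.2586 0.064
[... 772 characters left out ...]
222.3] 0.67 [ 0.4623 -0.4078  0.01  ]
thin_pin scene [247.2 300.7] 0.51 [ 0.5336 -0.2911  0.01  ]
thin_pin top [428.7 196.8] 0.57 [ 0.539  -0.2973  0.01  ]
holder scene [364.3 215.1] 0.9 [0.6289 0.1337 0.    ]
holder top [262.3 178.9] 0.62 [0.6272 0.1231 0.    ]
pin_stand scene [231.7 297.6] 0.94 [ 0.4911 -0.2943  0.    ]
pin_stand top [433.4 217.4] 0.79 [ 0.4864 -0.3046  0.    ]
bottle scene [390.1 172.6] 0.88 [0.6093 0.3994 0.    ]
bottle top [155.8 190.9] 0.61 [0.6213 0.4032 0.    ]
cup scene [304.3 343.3] 0.95 [ 0.6947 -0.3171  0.    ]
cup top [426.  137.7] 0.59 [ 0.6998 -0.3147  0.    ]
tub scene [352.3 159.2] 0.73 [0.4555 0.4244 0.    ]
tub top [151.6 252.5] 0.69 [0.4614 0.419  0.    ]
```

Run:
```python
import cv2
a=cv2.imread('pics/scene0.png')[120:380,120:440]; cv2.imwrite('pics/s1.png',cv2.resize(a,None,fx=2.3,fy=2.3,interpolation=3))
a=cv2.imread('pics/top0.png')[110:310,120:520]; cv2.imwrite('pics/t1.png',cv2.resize(a,None,fx=2,fy=2,interpolation=3))
```

```text
(no output)
```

View pics/s1.png

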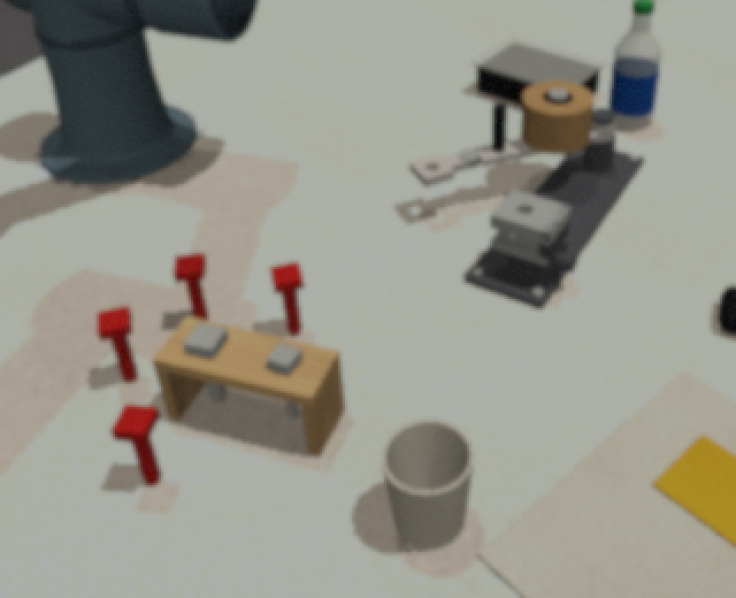

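View pics/t1.png

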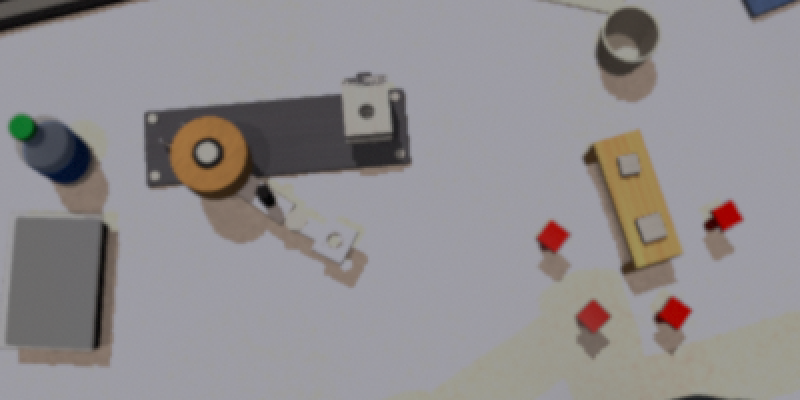

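The scene view shows the two grey heads on the stand: thick at about (210,267), thin at about (243,275). The fork hole is at about (349,211), and the red pins are decoys. In the top view the thick head is at (445.5,224), the fork hole at (303,165.5), the knuckle hole at (287.5,230) and the handle at about (252,206). I'll refine these now.

```bash
cat > m.py <<'E'
from h import *
np.set_printoptions(precision=4,suppress=True)
def dark(c,uv,r=5):
    g=cv2.cvtColor(c["img"],6).astype(float);u,v=map(int,np.round(uv));p=g[v-r:v+r+1,u-r:u+r+1]
    w=np.clip(np.percentile(p,60)-p-8,0,None);y,x=np.mgrid[v-r:v+r+1,u-r:u+r+1];k=np.exp(-((x-u)**2+(y-v)**2)/(2*(r*.6)**2));w=w*k
    return np.array([(w*x).sum(),(w*y).sum()])/w.sum()
def head(c,uv,z,r=11):
    hsv=cv2.cvtColor(c["img"],cv2.COLOR_RGB2HSV);u,v=map(int,np.round(uv))
    m=np.zeros(hsv.shape[:2],np.uint8);m[v-r:v+r+1,u-r:u+r+1]=(hsv[v-r:v+r+1,u-r:u+r+1,1]<60)
    n,l,st,ce=cv2.connectedComponentsWithStats(m,connectivity=4);k=l[v,u];ys,xs=np.where(l==k)
    P=px2w(c,np.c_[xs,ys],z)
    return ce[k],st[k,4],P[:,:2].mean(0),cv2.minAreaRect((P[:,:2]*1000).astype(np.float32))
E
python3 - <<'E'
from m import *
sc,tp=[bot.read_camera(n) for n in("scene","top")]
a,b=dark(sc,(348.7,210.9),4),dark(tp,(303,165.5),4)
print("fork",a,b,tri([sc,tp],[a,b]),px2w(sc,a,.091)[0],px2w(tp,b,.091)[0])
for nm,s,t in(("thick",(210,267),(445.5,224)),("thin",(243,275),(434,192))):
    for c,u in((sc,s),(tp,t)): print(nm,head(c,u,.094))
# plate
hsv=cv2.cvtColor(tp["img"],cv2.COLOR_RGB2HSV)
for nm in("holder","pin_stand","swing_handle","roll_arm"):
    for c in(sc,tp):
        r=bot.regions_of(c,nm)
        if r: print(nm,r[0]["rect"],r[0]["pixels"].sum(),r[0]["conf"])
# screws, crop coords -> px ; plate top z=.01
S=np.array([[152,118],[155,176],[395,96],[402,154]])/2+[120,110]
print("screws",px2w(tp,S,.012)[:,:2])
K=np.array([[335,240],[207,152]])/2+[120,110]
print("knhole",px2w(tp,K[0],.07),"roll",px2w(tp,K[1],.129))
Z=np.array([[498,107],[558,97],[432,167],[478,277],[537,292]])/2.3+120
print(px2w(sc,Z[:1],.132),px2w(sc,Z[1:2],.129),px2w(sc,Z[2:3],.07),px2w(sc,Z[3:],.012))
for c,n in((sc,"s"),(tp,"t")):
    for q in bot.landmark_of(c,"swing_handle")[:1]+bot.landmark_of(c,"fork_mouth")[:1]: print(n,q)
a=tp["img"][145:255,190:330,::-1];cv2.imwrite("pics/t2.png",cv2.resize(a,None,fx=5.4,fy=5.4,interpolation=2))
E
```

```text
fork [348.3147 210.611 ] [302.759 165.418] [0.6288 0.0159 0.0913] [0.6293 0.0169 0.091 ] [0.6281 0.0154 0.091 ]
thick (array([210.5455, 265.1818]), np.int32(253), array([ 0.4584, -0.3049]), ((456.7537536621094, -302.398193359375), (34.29655075073242, 56.32206344604492), 16.187044143676758))
thick (array([445.1146, 223.4586]), np.int32(157), array([ 0.4553, -0.3079]), ((455.33343505859375, -308.0308837890625), (29.19390296936035, 30.82387351989746), 12.60952377319336))
thin (array([243.1087, 275.058 ]), np.int32(138), array([ 0.5373, -0.2949]), ((537.103515625, -295.09967041015625), (28.721643447875977, 29.908422470092773), 5.255379676818848))
thin (array([433.9897, 191.9175]), np.int32(97), array([ 0.5336, -0.2917]), ((533.37353515625, -291.7394104003906), (23.8105525970459, 23.817890167236328), 6.173737525939941))
holder [299.1, 159.3, 101.8, 96.1] 4288 0.81
holder [195.6, 144.4, 129.8, 94.9] 6065 0.57
pin_stand [187.8, 256.9, 82.8, 58.2] 2217 0.68
pin_stand [411.9, 176.0, 46.4, 73.2] 1580 0.65
swing_handle [298.7, 154.4, 86.9, 48.9] 1402 0.84
swing_handle [205.2, 165.4, 95.1, 75.8] 2214 0.63
roll_arm [301.2, 156.6, 84.7, 44.7] 1536 0.76
roll_arm [204.8, 167.4, 91.3, 73.7] 2054 0.82
screws [[ 0.6666  0.292 ]
 [ 0.5895  0.2912]
 [ 0.6664 -0.0238]
 [ 0.5891 -0.0256]]
knhole [[0.4779 0.0655 0.07  ]] roll [[0.5853 0.2033 0.129 ]]
[[0.532  0.1406 0.132 ]] [[0.5845 0.2041 0.129 ]] [[0.4798 0.0667 0.07  ]] [[ 0.5952 -0.0292  0.012 ]
 [ 0.6649 -0.0203  0.012 ]]
s {'uv': [337.8, 165.6], 'conf': 0.67}
s {'uv': [348.6, 208.2], 'conf': 0.6}
t {'uv': [252.1, 203.0], 'conf': 0.62}
t {'uv': [301.8, 167.6], 'conf': 0.58}
```

View pics/t2.png

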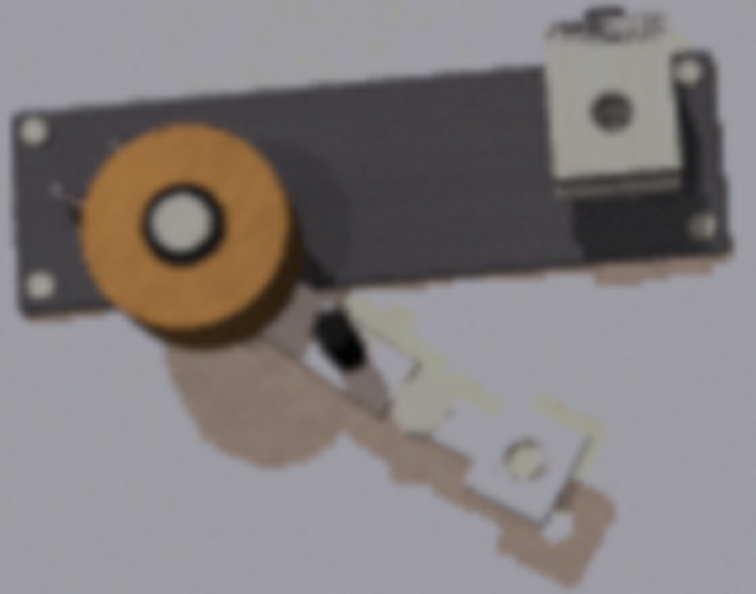

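The top view gives holder yaw ≈ 0, fork hole at (0.6287, 0.016) and hinge at (0.628, 0.256). The arm is at about 0.69 rad with the handle at (0.534, 0.141). The knuckle bend puts alignment near roll_arm ≈ +0.02. Going to the handle first.

Emit:
carry_out:
  linear:
    - [0.14, 0.275, 0.0]
    - [0.14, 0.275, 0.0]
    - [0.14, 0.275, 0.0]
    - [0.14, 0.275, 0.0]
    - [0.14, 0.275, 0.0]
  dr:
    - [0, 0, 10]
    - [0, 0, 20]
    - [0, 0, 32]
    - [0, 0, 32]
    - [0, 0, 32]
  grip: [0.06, 0.06, 0.06, 0.06, 0.06]

```text
t: 2.52
eef_pos: [0.3241, -0.2681, 0.2505]
orientation: [0.0, 0.904, 0.427, 0.0]
ft_force: [1.0, -0.4, 0.5]
gripper_width: 0.702
gripper_force: 0.0
```

Emit:
carry_out:
  linear:
    - [0.13, 0.254, 0.0]
    - [0.13, 0.254, 0.0]
    - [0.13, 0.254, 0.0]
    - [0.13, 0.254, 0.0]
    - [0.13, 0.254, 0.0]
  dr:
    - [0, 0, 0]
    - [0, 0, 0]
    - [0, 0, 0]
    - [0, 0, 0]
    - [0, 0, 0]
  grip: [0.06, 0.06, 0.06, 0.06, 0.06]

```text
t: 3.15
eef_pos: [0.4544, -0.0133, 0.2506]
orientation: [0.0, 0.903, 0.429, 0.0]
ft_force: [0.2, -0.5, -1.1]
gripper_width: 0.702
gripper_force: 0.0
```

Emit:
carry_out:
  linear:
    - [0.04, 0.078, 0.0]
    - [0.08, 0.156, 0.0]
    - [0.08, 0.156, -0.05]
    - [0.08, 0.156, -0.08]
    - [0.08, 0.156, -0.08]
  dr:
    - [0, 0, 0]
    - [0, 0, 0]
    - [0, 0, 0]
    - [0, 0, 0]
    - [0, 0, 0]
  grip: [0.06, 0.06, 0.06, 0.06, 0.06]

```text
t: 3.78
eef_pos: [0.531, 0.1404, 0.1674]
orientation: [-0.001, 0.904, 0.428, -0.003]
ft_force: [-0.2, -0.1, 0.2]
gripper_width: 0.704
gripper_force: 0.0
```

Emit:
carry_out:
  linear:
    - [0.0, 0.0, -0.03]
    - [0.0, 0.0, -0.057]
    - [0.0, 0.0, -0.057]
    - [0.0, 0.0, -0.057]
    - [0.0, 0.0, -0.057]
  dr:
    - [0, 0, 0]
    - [0, 0, 0]
    - [0, 0, 0]
    - [0, 0, 0]
    - [0, 0, 0]
  grip: [0.06, 0.06, 0.06, 0.012, 0.012]

```text
t: 4.4
eef_pos: [0.5348, 0.1401, 0.1153]
orientation: [0.0, 0.904, 0.427, 0.002]
ft_force: [-5.5, 3.9, 3.4]
gripper_width: 0.285
gripper_force: 1.7
```

Emit:
carry_out:
  linear:
    - [0, 0, 0]
    - [0, 0, 0]
    - [0, 0, 0]
  dr:
    - [0, 0, 0]
    - [0, 0, 0]
    - [0, 0, 0]
  grip: [0.012, 0.012, 0.012]

```text
t: 4.78
eef_pos: [0.5342, 0.1404, 0.1152]
orientation: [0.0, 0.904, 0.428, 0.001]
ft_force: [-2.3, 0.3, 7.0]
gripper_width: 0.195
gripper_force: 58.3
```

Emit:
carry_out:
  linear:
    - [0.0159, -0.0113, 0]
    - [0.033, -0.0203, 0]
    - [0.0511, -0.027, 0]
    - [0.0699, -0.0313, 0]
    - [0.0846, -0.0329, 0]
  dr:
    - [0, 0, 7.5]
    - [0, 0, 15]
    - [0, 0, 22.4]
    - [0, 0, 29.9]
    - [0, 0, 35.6]
  grip: [0.012, 0.012, 0.012, 0.012, 0.012]

```text
t: 5.4
eef_pos: [0.6191, 0.1074, 0.1152]
orientation: [0.0, 0.729, 0.684, 0.001]
ft_force: [-3.7, 1.6, 6.0]
gripper_width: 0.195
gripper_force: 58.8
```

Emit:
carry_out:
  linear:
    - [0.0056, -0.0002, 0]
    - [0.0056, -0.0002, 0]
  dr:
    - [0, 0, 2.2]
    - [0, 0, 2.2]
  grip: [0.012, 0.012]

```text
t: 5.65
eef_pos: [0.6255, 0.1071, 0.1152]
orientation: [0.001, 0.717, 0.697, 0.002]
ft_force: [0.9, 0.2, 4.2]
gripper_width: 0.194
gripper_force: 58.8
```

Run:
```python
from m import *
s=bot.observe();print(s["t"],s["eef_pos"],s["ft_force"],s["joint_positions"])
sc,tp=[bot.read_camera(n) for n in("scene","top")]
a=cv2.resize(tp["img"][145:200,270:330,::-1],(480,440),interpolation=2)
b=cv2.resize(sc["img"][185:240,310:350+20,::-1],(480,440),interpolation=2)
cv2.imwrite("pics/f3.png",np.vstack([a,b])[:, :]) if 0 else cv2.imwrite("pics/f3.png",cv2.resize(np.hstack([a,b]),(800,366)))
```

```text
5.65 [0.6255 0.1071 0.1152] [0.9184 0.1964 4.1979] [0.0696 0.5591 0.0139 1.0218 0.0003 1.668 ]
```

View pics/f3.png

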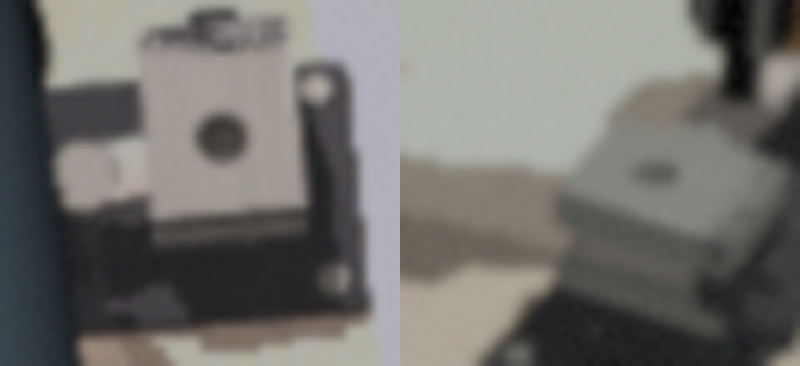

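The arm sits at about 0.017 rad and the fork hole is visible at top (303,165). I'll sweep the arm a little and record how the inside of the hole looks at each position.

```bash
cat > sw.py <<'E'
from m import *
import sys
I=np.mean([bot.read_camera("top")["img"].astype(float) for _ in range(4)],0)
s=bot.observe();np.savez("sw%s.npz"%sys.argv[1],I=I,x=s["eef_pos"]);g=I.mean(2)
print(s["eef_pos"],s["ft_force"]);print(np.round(g[160:171,297:310]).astype(int))
E
python3 sw.py 0
```

```text
[0.6254 0.1071 0.1152] [1.1531 0.3138 4.9232]
[[156 157 158 157 157 155 154 153 153 154 156 156 155]
 [156 157 157 153 146 139 136 139 146 152 156 156 155]
 [156 156 152 135 113  97  95 103 120 141 154 156 155]
 [156 153 136 105  74  62  62  68  84 114 144 155 155]
 [156 148 119  80  60  58  60  61  66  94 134 153 155]
 [155 145 108  68  60  65  66  67  66  87 130 152 155]
 [155 147 114  74  63  65  66  67  68  89 132 152 155]
 [155 151 130  95  71  68  71  73  77 104 139 154 155]
 [156 155 148 125  99  87  88  93 106 130 148 155 155]
 [155 155 155 149 135 122 118 126 136 147 153 155 155]
 [155 155 156 155 153 149 148 150 152 153 153 154 155]]
```

Emit:
carry_out:
  linear:
    - [-0.004, 0, 0]
    - [-0.004, 0, 0]
  dr:
    - [0, 0, 0]
    - [0, 0, 0]
  grip: [0.012, 0.012]

```text
t: 6.2
eef_pos: [0.6222, 0.1072, 0.1153]
orientation: [0.002, 0.717, 0.697, 0.002]
ft_force: [6.0, 0.9, 4.6]
gripper_width: 0.194
gripper_force: 59.0
```

```bash
python3 sw.py 1
```

```text
[0.6221 0.1072 0.1152] [5.0753 1.3556 5.6946]
[[156 157 158 157 157 155 154 153 153 154 155 156 155]
 [156 157 157 153 146 138 136 138 145 152 155 155 155]
 [155 155 151 135 113  97  96 103 120 140 153 156 155]
 [155 152 136 104  76  67  69  73  86 114 144 155 155]
 [155 148 120  83  69  74  79  79  78  97 134 153 155]
 [155 145 110  81  82  84  84  84  83  96 132 152 155]
 [155 147 116  90  83  79  74  74  79 100 134 153 155]
 [155 151 133 105  80  72  73  75  81 108 140 153 155]
 [154 154 148 128 101  87  89  93 107 131 148 155 155]
 [155 155 155 149 136 122 119 126 136 147 152 154 154]
 [154 155 155 155 152 149 147 149 151 152 153 154 155]]
```

Emit:
carry_out:
  linear:
    - [0.008, 0, 0]
    - [0.008, 0, 0]
  dr:
    - [0, 0, 0]
    - [0, 0, 0]
  grip: [0.012, 0.012]

```text
t: 6.65
eef_pos: [0.6281, 0.1071, 0.1152]
orientation: [0.001, 0.716, 0.698, 0.001]
ft_force: [-0.6, -0.5, 10.2]
gripper_width: 0.196
gripper_force: 59.5
```

```bash
python3 sw.py 2
```

```text
[0.6281 0.1071 0.1152] [-0.8485 -0.8483 10.6811]
[[156 157 158 158 157 155 154 153 153 154 156 156 155]
 [156 157 157 153 147 139 137 138 146 153 156 156 155]
 [156 156 152 135 113  98  96 103 121 141 154 157 156]
 [156 153 137 105  75  65  66  71  85 114 145 155 155]
 [156 149 120  82  65  68  71  71  72  96 134 153 155]
 [156 146 109  76  73  75  76  74  75  92 131 152 155]
 [155 147 116  84  74  70  68  69  72  95 133 152 156]
 [155 151 132 100  76  69  72  72  77 105 139 154 156]
 [156 155 148 127 101  88  90  94 107 131 148 155 156]
 [155 156 155 148 136 124 124 128 136 148 153 156 156]
 [155 156 156 155 153 149 149 151 152 153 153 154 155]]
```

The hole is darkest near x = 0.6255 and brightens both ways, as expected near alignment. I'll bracket it more finely.

Emit:
carry_out:
  linear:
    - [-0.0025, 0, 0]
    - [-0.0025, 0, 0]
  dr:
    - [0, 0, 0]
    - [0, 0, 0]
  grip: [0.012, 0.012]

```text
t: 7.1
eef_pos: [0.6264, 0.1071, 0.1152]
orientation: [0.001, 0.717, 0.697, 0.001]
ft_force: [1.1, -0.1, 8.3]
gripper_width: 0.196
gripper_force: 59.3
```

```bash
python3 sw.py 3 | head -8
```

```text
[0.6264 0.1071 0.1152] [ 2.4935 -0.4489  7.2421]
[[156 157 158 158 157 155 154 153 153 155 156 156 154]
 [156 157 157 153 146 139 136 138 145 152 156 156 155]
 [156 156 151 135 113  97  95 103 121 141 153 157 155]
 [155 153 137 104  75  64  64  69  84 114 145 156 156]
 [155 148 119  80  62  63  66  66  70  95 134 153 155]
 [155 146 108  72  68  72  73  73  74  90 130 152 155]
 [155 147 114  79  71  69  68  68  72  94 133 153 155]
```

Emit:
carry_out:
  linear:
    - [-0.0015, 0, 0]
    - [-0.0015, 0, 0]
  dr:
    - [0, 0, 0]
    - [0, 0, 0]
  grip: [0.012, 0.012]

```text
t: 7.55
eef_pos: [0.6254, 0.1071, 0.1152]
orientation: [0.001, 0.717, 0.697, 0.002]
ft_force: [3.2, 0.9, 7.5]
gripper_width: 0.194
gripper_force: 59.2
```

```bash
python3 sw.py 4 | head -8
```

```text
[0.6254 0.1071 0.1152] [ 2.646  -0.2141  8.0403]
[[156 158 158 158 158 155 154 153 154 154 156 156 154]
 [156 156 158 153 146 139 136 138 146 152 156 156 154]
 [156 156 151 135 113  97  96 103 120 140 153 157 155]
 [156 153 137 105  74  62  62  67  84 114 144 156 156]
 [155 148 119  81  60  59  60  61  66  94 133 153 156]
 [155 145 109  73  63  65  67  67  66  86 130 152 155]
 [155 146 114  77  65  65  66  67  68  90 132 153 155]
```

Emit:
carry_out:
  linear:
    - [-0.0015, 0, 0]
    - [-0.0015, 0, 0]
  dr:
    - [0, 0, 0]
    - [0, 0, 0]
  grip: [0.012, 0.012]

```text
t: 8.0
eef_pos: [0.6243, 0.1072, 0.1152]
orientation: [0.002, 0.717, 0.697, 0.002]
ft_force: [3.7, 1.5, 6.2]
gripper_width: 0.19
gripper_force: 59.2
```

```bash
python3 sw.py 5 | head -8; python3 -c "
import numpy as np
for k in range(6):
    d=np.load(f'sw{k}.npz');g=d['I'].mean(2);print(k,d['x'][0],g[163:168,300:306].mean(1).round(1),g[163:168,300:306].mean())"
```

```text
[0.6242 0.1071 0.1152] [4.0048 0.8919 5.1039]
[[156 157 158 157 157 155 154 153 153 154 156 156 155]
 [156 157 157 154 146 138 136 138 145 152 155 156 155]
 [156 156 151 135 113  97  95 103 120 140 153 156 155]
 [155 152 136 105  76  65  65  70  85 114 144 155 155]
 [156 148 119  82  64  64  66  66  70  95 134 153 155]
 [155 146 109  75  68  64  63  64  66  87 130 152 155]
 [155 147 114  79  63  61  63  65  65  88 131 153 156]
0 0.6254443329893775 [76.  64.3 65.5 67.2 75.6] 69.7138888888889
1 0.6221270862173977 [79.3 77.1 83.1 80.  81.3] 80.14722222222223
2 0.6280817166667669 [78.  71.5 75.  72.9 77.6] 74.98888888888888
3 0.6263822850677345 [76.7 67.8 72.  71.2 76.7] 72.86666666666669
4 0.6253738753901925 [76.  64.6 66.8 68.1 75.5] 70.2
5 0.6242414386164931 [77.8 68.6 66.6 66.  74.6] 70.72777777777777
```

The V's minimum is at about x = 0.6254. Setting that and releasing.

Emit:
carry_out:
  linear:
    - [0.0012, 0, 0]
    - [0.0012, 0, 0]
    - [0.0012, 0, 0]
    - [0.0012, 0, 0]
    - [0.0012, 0, 0]
  dr:
    - [0, 0, 0]
    - [0, 0, 0]
    - [0, 0, 0]
    - [0, 0, 0]
    - [0, 0, 0]
  grip: [0.012, 0.012, 0.05, 0.05, 0.05]

```text
t: 8.82
eef_pos: [0.6226, 0.1068, 0.1126]
orientation: [-0.001, 0.717, 0.697, -0.001]
ft_force: [-0.0, 0.2, 0.4]
gripper_width: 0.583
gripper_force: 0.0
```

Emit:
carry_out:
  linear:
    - [0, 0, 0.05]
    - [0, 0, 0.1]
    - [-0.02, -0.05, 0.125]
    - [-0.05, -0.1, 0.125]
    - [-0.07, -0.15, 0.125]
  dr:
    - [0, 0, 0]
    - [0, 0, 0]
    - [0, 0, 0]
    - [0, 0, 0]
    - [0, 0, 0]
  grip: [0.05, 0.05, 0.05, 0.05, 0.05]

```text
t: 9.45
eef_pos: [0.5522, -0.0443, 0.2386]
orientation: [0.0, 0.717, 0.697, -0.0]
ft_force: [0.8, -0.3, 0.2]
gripper_width: 0.582
gripper_force: 0.0
```

```bash
python3 sw.py 6
python3 - <<'E'
from m import *
d=np.load('sw6.npz');print(d['I'].mean(2)[163:168,300:306].mean(1))
sc,tp=[bot.read_camera(n) for n in("scene","top")]
for c in(sc,tp):
    b=bot.landmark_of(c,"swing_handle")[:1]; print(b and (b[0]["uv"],px2w(c,b[0]["uv"],.132)[0]))
print(head(tp,(445.1,223.5),.094))
# side directions of stand via thick/thin heads
for p in([.4565,-.307,.08],[.535,-.2925,.08]): print(w2px(sc,p),w2px(tp,p))
a=cv2.resize(tp["img"][180:260,400:480,::-1],(400,400),interpolation=2)
b=cv2.resize(sc["img"][245:325,175:255+0,::-1],(400,400),interpolation=2)
cv2.imwrite("pics/p4.png",np.hstack([a,b]))
E
```

```text
[ 0.5529 -0.0438  0.2382] [0.5085 0.032  0.966 ]
[[171 168 161 150 128 105  86  71  66  70  73  75  77]
 [171 166 159 144 120  94  79  69  68  70  73  75  77]
 [169 164 152 128  98  78  68  66  68  71  73  76  78]
 [169 160 139 103  74  64  64  66  69  72  74  76  78]
 [167 155 122  83  63  61  63  66  70  73  74  77  78]
 [166 151 111  74  64  63  63  67  69  73  75  77  79]
 [164 150 112  76  63  62  64  67  71  74  75  78  79]
 [163 151 121  84  64  62  65  68  71  74  75  78  79]
 [161 151 126  95  72  65  65  69  72  75  76  78  79]
 [159 148 126 100  79  68  67  70  72  74  77  79  80]
 [157 144 122  97  78  67  68  70  73  75  77  79  81]]
[73.1528 67.625  66.8472 67.1667 69.3056]
([360.4, 178.3], array([0.6172, 0.1142, 0.132 ]))
([264.5, 164.5], array([0.6272, 0.104 , 0.132 ]))
(array([445.141 , 223.4167]), np.int32(156), array([ 0.4554, -0.308 ]), ((455.33343505859375, -308.0308837890625), (29.19390296936035, 30.82387351989746), 12.60952377319336))
[[210.3092 270.1777]] [[443.2878 223.9153]]
[[243.7188 278.7126]] [[432.9673 192.5633]]
```

View pics/p4.png

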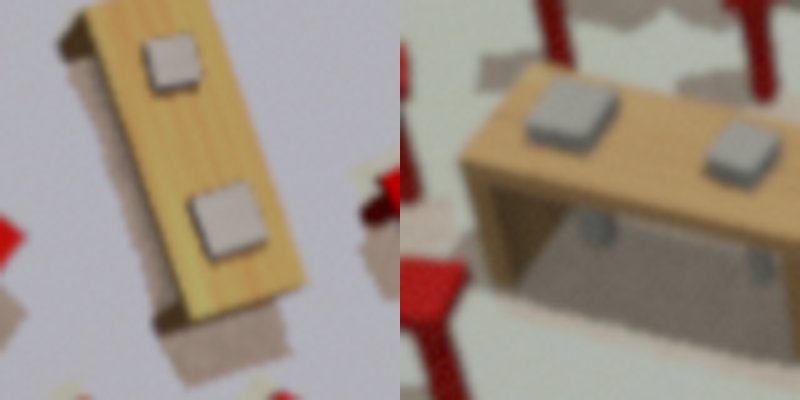

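Both pin heads sit square on the stand, thick head at top (445.6,224), yaw about 12.5°. I'll squeeze it on both face pairs so it is centred in the tool.

Emit:
carry_out:
  linear:
    - [-0.02, -0.054, 0]
    - [-0.04, -0.11, 0]
    - [-0.06, -0.165, 0]
    - [-0.08, -0.22, 0]
    - [-0.0965, -0.2637, -0.03]
  dr:
    - [0, 0, -10]
    - [0, 0, -20]
    - [0, 0, -30]
    - [0, 0, -40]
    - [0, 0, -50]
  grip: [0.05, 0.05, 0.05, 0.05, 0.05]

```text
t: 10.48
eef_pos: [0.4586, -0.3094, 0.2102]
orientation: [0.003, 0.945, 0.327, 0.002]
ft_force: [0.9, -0.3, 0.6]
gripper_width: 0.584
gripper_force: 0.0
```

Emit:
carry_out:
  linear:
    - [0, 0, -0.01]
    - [0, 0, -0.03]
    - [0, 0, -0.06]
    - [0, 0, -0.06]
    - [0, 0, -0.06]
  dr:
    - [0, 0, -9]
    - [0, 0, -18]
    - [0, 0, -26]
    - [0, 0, -26]
    - [0, 0, -26]
  grip: [0.05, 0.05, 0.05, 0.05, 0.05]

```text
t: 11.1
eef_pos: [0.4577, -0.3065, 0.1491]
orientation: [0.0, 0.994, 0.11, 0.0]
ft_force: [0.6, 0.3, -0.1]
gripper_width: 0.583
gripper_force: 0.0
```

Run:
```python
from m import *
s=bot.observe();print(s["t"],s["eef_pos"],s["ft_force"],s["joint_positions"]);R0=R.from_quat(np.roll(s["orientation"],-1)).as_matrix();print(R0)
I=np.mean([bot.read_camera("top")["img"].astype(float).mean(2) for _ in range(4)],0)
print(I[163:168,300:306].mean(1));print(I[162:169,300:307].round())
sc=bot.read_camera("scene");print(px2w(sc,(209.7,266.3),.094))
b=cv2.resize(sc["img"][205:325,150:290,::-1],(700,600),interpolation=2);cv2.imwrite("pics/g5.png",b)
```

```text
11.1 [ 0.4577 -0.3065  0.1491] [ 0.5604  0.3048 -0.0695] [-0.7053  0.3781 -0.1858  1.0063 -0.      2.2166]
[[ 0.976   0.218   0.0005]
 [ 0.218  -0.976  -0.0005]
 [ 0.0004  0.0006 -1.    ]]
[86.7361 75.0139 72.875  72.25   82.5833]
[[151. 127. 109. 108. 117. 136. 159.]
 [117.  84.  72.  73.  78.  96. 130.]
 [ 91.  70.  69.  73.  71.  76. 107.]
 [ 82.  75.  70.  70.  70.  71.  97.]
 [ 85.  67.  66.  72.  73.  71.  97.]
 [102.  72.  71.  81.  83.  85. 116.]
 [137. 107.  94. 100. 106. 120. 146.]]
[[ 0.4592 -0.3085  0.094 ]]
```

View pics/g5.png

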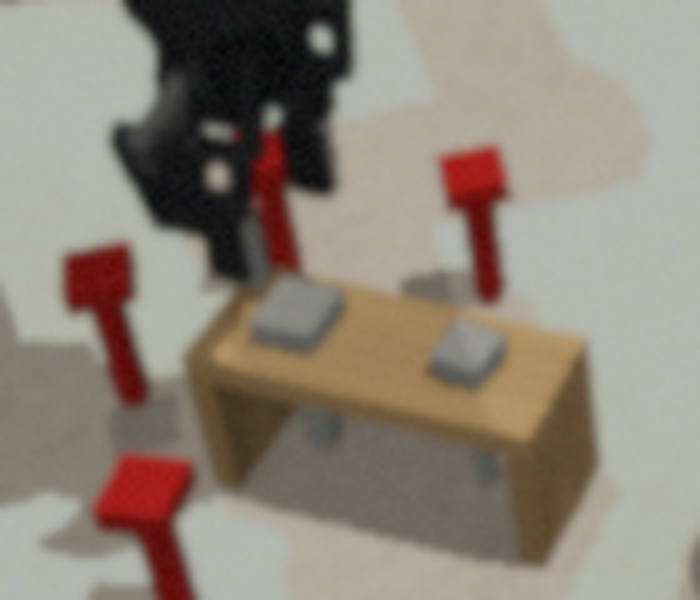

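Emit:
carry_out:
  linear:
    - [-0.001, -0.001, -0.03]
    - [-0.001, -0.001, -0.047]
    - [-0.001, -0.001, -0.047]
    - [-0.001, -0.001, -0.047]
    - [-0.001, -0.001, -0.047]
  dr:
    - [0, 0, 0]
    - [0, 0, 0]
    - [0, 0, 0]
    - [0, 0, 0]
    - [0, 0, 0]
  grip: [0.05, 0.05, 0.05, 0.022, 0.022]

```text
t: 11.98
eef_pos: [0.4567, -0.3085, 0.1028]
orientation: [0.001, 0.994, 0.108, 0.001]
ft_force: [-1.6, 0.3, 4.1]
gripper_width: 0.328
gripper_force: 60.3
```

Emit:
carry_out:
  linear:
    - [0, 0, 0]
    - [0, 0, 0]
    - [0, 0, 0]
  dr:
    - [0, 0, 0]
    - [0, 0, 0]
    - [0, 0, 0]
  grip: [0.022, 0.022, 0.022]

```text
t: 12.35
eef_pos: [0.4567, -0.3084, 0.1027]
orientation: [0.001, 0.994, 0.108, 0.001]
ft_force: [-1.1, 0.6, 6.5]
gripper_width: 0.33
gripper_force: 60.5
```

Emit:
carry_out:
  linear:
    - [0, -0.0005, 0]
    - [0, -0.0005, 0]
    - [0, -0.0008, 0.02]
    - [0, -0.0008, 0.02]
    - [0, -0.0008, 0.02]
  dr:
    - [0, 0, 0]
    - [0, 0, 0]
    - [0, 0, 10]
    - [0, 0, 20]
    - [0, 0, 30]
  grip: [0.055, 0.055, 0.055, 0.055, 0.055]

```text
t: 12.98
eef_pos: [0.456, -0.3086, 0.1214]
orientation: [0.0, 0.931, 0.364, 0.0]
ft_force: [-0.2, 0.6, 0.5]
gripper_width: 0.643
gripper_force: 0.0
```

Emit:
carry_out:
  linear:
    - [0, 0, 0]
    - [0, 0, 0]
    - [0, 0, 0]
    - [0, 0, 0]
    - [0, 0, 0]
  dr:
    - [0, 0, 10]
    - [0, 0, 20]
    - [0, 0, 30]
    - [0, 0, 40]
    - [0, 0, 50]
  grip: [0.055, 0.055, 0.055, 0.055, 0.055]

```text
t: 13.6
eef_pos: [0.4557, -0.3084, 0.121]
orientation: [-0.0, 0.69, 0.724, 0.0]
ft_force: [-0.3, 1.1, -0.5]
gripper_width: 0.641
gripper_force: 0.0
```

Emit:
carry_out:
  linear:
    - [0, 0, 0]
    - [0, 0, -0.02]
    - [0, 0, -0.0205]
    - [0, 0, -0.0205]
    - [0, 0, -0.0205]
  dr:
    - [0, 0, 10]
    - [0, 0, 10]
    - [0, 0, 10]
    - [0, 0, 10]
    - [0, 0, 10]
  grip: [0.055, 0.055, 0.055, 0.055, 0.022]

```text
t: 14.22
eef_pos: [0.4563, -0.3089, 0.1015]
orientation: [0.001, 0.627, 0.779, 0.0]
ft_force: [0.0, 0.1, 0.7]
gripper_width: 0.444
gripper_force: 0.0
```

Emit:
carry_out:
  linear:
    - [0, 0, 0]
    - [0, 0, 0]
    - [0, 0, 0]
    - [0, 0, 0]
  dr:
    - [0, 0, 0]
    - [0, 0, 0]
    - [0, 0, 0]
    - [0, 0, 0]
  grip: [0.022, 0.022, 0.022, 0.022]

```text
t: 14.72
eef_pos: [0.4565, -0.3089, 0.1019]
orientation: [0.001, 0.626, 0.779, 0.0]
ft_force: [-1.0, 1.9, 5.9]
gripper_width: 0.332
gripper_force: 60.1
```

Emit:
carry_out:
  linear:
    - [0, 0, 0.04]
    - [0, 0, 0.08]
    - [0, 0, 0.125]
    - [0, 0, 0.125]
    - [0, 0, 0.125]
  dr:
    - [0, 0, 0]
    - [0, 0, 0]
    - [0, 0, 0]
    - [0, 0, 0]
    - [0, 0, 0]
  grip: [0.022, 0.022, 0.022, 0.022, 0.022]

```text
t: 15.35
eef_pos: [0.4555, -0.3083, 0.2249]
orientation: [-0.001, 0.627, 0.779, -0.0]
ft_force: [-0.6, 0.9, -2.1]
gripper_width: 0.328
gripper_force: 61.7
```

Emit:
carry_out:
  linear:
    - [0.027, 0.05, 0]
    - [0.054, 0.1, 0]
    - [0.081, 0.15, 0]
    - [0.108, 0.2, 0]
    - [0.13, 0.25, 0]
  dr:
    - [0, 0, 0]
    - [0, 0, 0]
    - [0, 0, 0]
    - [0, 0, 0]
    - [0, 0, 0]
  grip: [0.022, 0.022, 0.022, 0.022, 0.022]

```text
t: 15.98
eef_pos: [0.5854, -0.0566, 0.2232]
orientation: [-0.002, 0.627, 0.779, -0.001]
ft_force: [1.0, -0.9, -1.9]
gripper_width: 0.332
gripper_force: 61.7
```

Run:
```python
from m import *
s=bot.observe();print(s["t"],s["eef_pos"],s["ft_force"]);print(R.from_quat(np.roll(s["orientation"],-1)).as_matrix())
sc,tp=[bot.read_camera(n) for n in("scene","top")]
e=s["eef_pos"]
for nm,z in(("pin_collar",e[2]-.0215),("pin",e[2]-.0915)):
  for c in(sc,tp):
    for r in bot.landmark_of(c,nm)[:3]: print(nm,r["uv"],r["conf"],px2w(c,r["uv"],z)[0], "exp",w2px(c,[e[0],e[1],z]))
u=w2px(sc,[e[0],e[1],e[2]-.05])[0].astype(int);print(u)
a=cv2.resize(sc["img"][u[1]-50:u[1]+60,u[0]-50:u[0]+90,::-1],(763,600),interpolation=2);cv2.imwrite("pics/i6.png",a)
```

```text
15.975 [ 0.5854 -0.0566  0.2232] [ 1.049  -0.9266 -1.8856]
[[-0.2149  0.9766 -0.0039]
 [ 0.9766  0.2149  0.0007]
 [ 0.0015 -0.0037 -1.    ]]
pin_collar [181.5, 305.2] 0.83 [ 0.5711 -0.4702  0.2017] exp [[319.1645 182.8955]]
pin_collar [170.8, 260.2] 0.8 [ 0.4803 -0.4058  0.2017] exp [[319.1645 182.8955]]
pin_collar [317.1, 186.1] 0.76 [ 0.5879 -0.0709  0.2017] exp [[319.1645 182.8955]]
pin_collar [395.6, 229.2] 0.68 [ 0.4384 -0.1709  0.2017] exp [[335.7597 167.7436]]
pin_collar [428.4, 138.0] 0.67 [ 0.6353 -0.2696  0.2017] exp [[335.7597 167.7436]]
pin_collar [453.2, 266.2] 0.55 [ 0.3478 -0.2844  0.2017] exp [[335.7597 167.7436]]
pin [186.9, 331.0] 0.87 [ 0.5625 -0.4689  0.1317] exp [[319.29   207.5975]]
pin [209.9, 259.5] 0.76 [ 0.4783 -0.3202  0.1317] exp [[319.29   207.5975]]
pin [177.7, 280.7] 0.64 [ 0.4645 -0.3938  0.1317] exp [[319.29   207.5975]]
pin [410.5, 271.9] 0.76 [ 0.3483 -0.2045  0.1317] exp [[334.7483 175.6723]]
pin [475.7, 220.0] 0.71 [ 0.4513 -0.3706  0.1317] exp [[334.7483 175.6723]]
pin [453.1, 269.4] 0.57 [ 0.3442 -0.302   0.1317] exp [[334.7483 175.6723]]
[319 193]
```

View pics/i6.png

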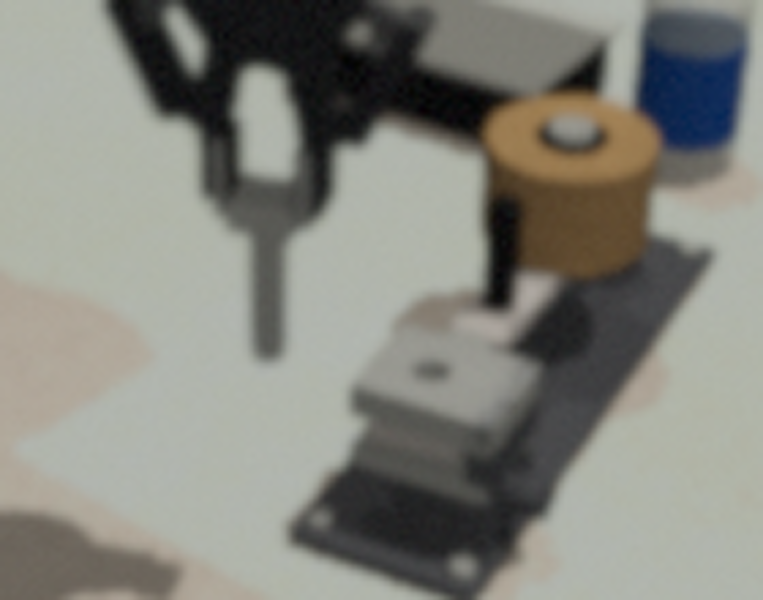

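Pin held upright: nose at scene (318,208), fork hole at about (349,211). Moving over the hole.

Emit:
carry_out:
  linear:
    - [0.022, 0.036, 0]
    - [0.0433, 0.072, 0]
    - [0.0433, 0.072, -0.015]
    - [0.0433, 0.072, -0.028]
    - [0.0433, 0.072, -0.028]
  dr:
    - [0, 0, 0]
    - [0, 0, 0]
    - [0, 0, 0]
    - [0, 0, 0]
    - [0, 0, 0]
  grip: [0.022, 0.022, 0.022, 0.022, 0.022]

```text
t: 16.9
eef_pos: [0.6272, 0.012, 0.1958]
orientation: [-0.002, 0.627, 0.779, -0.001]
ft_force: [-0.9, 0.0, -2.0]
gripper_width: 0.331
gripper_force: 61.7
```

Emit:
carry_out:
  linear:
    - [0, 0, 0]
    - [0, 0, -0.006]
    - [0, 0, -0.012]
    - [0, 0, -0.012]
  dr:
    - [0, 0, 0]
    - [0, 0, 0]
    - [0, 0, 0]
    - [0, 0, 0]
  grip: [0.022, 0.022, 0.022, 0.022]

```text
t: 17.4
eef_pos: [0.6287, 0.0135, 0.1851]
orientation: [-0.001, 0.627, 0.779, -0.0]
ft_force: [0.2, 1.2, -1.7]
gripper_width: 0.332
gripper_force: 61.7
```

Emit:
carry_out:
  linear:
    - [0, 0.002, 0]
    - [0, 0.002, -0.004]
    - [0, 0.002, -0.008]
    - [0, 0.002, -0.012]
    - [0, 0.002, -0.012]
  dr:
    - [0, 0, 0]
    - [0, 0, 0]
    - [0, 0, 0]
    - [0, 0, 0]
    - [0, 0, 0]
  grip: [0.022, 0.022, 0.022, 0.022, 0.022]

```text
t: 18.02
eef_pos: [0.629, 0.0157, 0.1733]
orientation: [-0.0, 0.626, 0.779, 0.0]
ft_force: [-0.1, 1.4, -2.2]
gripper_width: 0.332
gripper_force: 61.6
```

In the fork hole with no contact force. Next, down to the knuckle.

Emit:
carry_out:
  linear:
    - [0, 0, -0.004]
    - [0, 0, -0.008]
    - [0, 0, -0.012]
    - [0, 0, -0.015]
    - [0, 0, -0.015]
  dr:
    - [0, 0, 0]
    - [0, 0, 0]
    - [0, 0, 0]
    - [0, 0, 0]
    - [0, 0, 0]
  grip: [0.022, 0.022, 0.022, 0.022, 0.022]

```text
t: 18.65
eef_pos: [0.6291, 0.0156, 0.1583]
orientation: [-0.0, 0.627, 0.779, 0.0]
ft_force: [0.5, 2.2, -2.5]
gripper_width: 0.331
gripper_force: 61.6
```

Emit:
carry_out:
  linear:
    - [0, 0, -0.004]
    - [0, 0, -0.009]
    - [0, 0, -0.014]
    - [0, 0, -0.019]
    - [0, 0, -0.019]
  dr:
    - [0, 0, 0]
    - [0, 0, 0]
    - [0, 0, 0]
    - [0, 0, 0]
    - [0, 0, 0]
  grip: [0.022, 0.022, 0.022, 0.022, 0.022]

```text
t: 19.27
eef_pos: [0.629, 0.0157, 0.139]
orientation: [-0.0, 0.626, 0.779, 0.0]
ft_force: [1.5, 3.4, -3.4]
gripper_width: 0.331
gripper_force: 61.4
```

Emit:
carry_out:
  linear:
    - [0, 0, -0.006]
    - [0, 0, -0.012]
    - [0, 0, -0.018]
    - [0, 0, -0.023]
    - [0, 0, -0.023]
  dr:
    - [0, 0, 0]
    - [0, 0, 0]
    - [0, 0, 0]
    - [0, 0, 0]
    - [0, 0, 0]
  grip: [0.022, 0.022, 0.022, 0.022, 0.022]

```text
t: 19.9
eef_pos: [0.6287, 0.016, 0.1161]
orientation: [-0.001, 0.626, 0.78, 0.0]
ft_force: [-0.2, 6.1, -0.6]
gripper_width: 0.329
gripper_force: 61.7
```

Emit:
carry_out:
  linear:
    - [0, 0, -0.002]
    - [0, 0, -0.004]
    - [0, 0, -0.004]
  dr:
    - [0, 0, 0]
    - [0, 0, 0]
    - [0, 0, 0]
  grip: [0.022, 0.022, 0.022]

```text
t: 20.27
eef_pos: [0.6288, 0.016, 0.113]
orientation: [-0.0, 0.626, 0.78, 0.0]
ft_force: [-2.1, 6.4, 3.2]
gripper_width: 0.331
gripper_force: 62.2
```

Emit:
carry_out:
  linear:
    - [0, 0, -0.001]
    - [0, 0, -0.002]
    - [0, 0, -0.002]
  dr:
    - [0, 0, 0]
    - [0, 0, 0]
    - [0, 0, 0]
  grip: [0.022, 0.022, 0.022]

```text
t: 20.65
eef_pos: [0.6288, 0.0161, 0.1129]
orientation: [0.0, 0.626, 0.78, 0.001]
ft_force: [-6.6, 6.9, 12.7]
gripper_width: 0.328
gripper_force: 63.4
```

Stopped hard at z = 0.113, which is flush. Releasing and checking.

Emit:
carry_out:
  linear:
    - [0, 0, 0.001]
    - [0, 0, 0.001]
    - [0, 0, 0.001]
    - [0, 0, 0.03]
    - [0, 0, 0.07]
  dr:
    - [0, 0, 0]
    - [0, 0, 0]
    - [0, 0, 0]
    - [0, 0, 0]
    - [0, 0, 0]
  grip: [0.05, 0.05, 0.05, 0.05, 0.05]

```text
t: 21.28
eef_pos: [0.6281, 0.015, 0.1798]
orientation: [-0.001, 0.627, 0.779, -0.001]
ft_force: [1.2, -0.5, 1.1]
gripper_width: 0.588
gripper_force: 0.0
```

Emit:
carry_out:
  linear:
    - [-0.05, -0.03, 0.03]
    - [-0.09, -0.08, 0.05]
    - [-0.12, -0.13, 0.05]
    - [-0.14, -0.18, 0.05]
    - [-0.14, -0.18, 0.05]
  dr:
    - [0, 0, 0]
    - [0, 0, 0]
    - [0, 0, 0]
    - [0, 0, 0]
    - [0, 0, 0]
  grip: [0.05, 0.05, 0.05, 0.05, 0.05]

```text
t: 21.9
eef_pos: [0.4878, -0.1681, 0.231]
orientation: [0.001, 0.629, 0.777, -0.001]
ft_force: [0.5, 0.4, 0.4]
gripper_width: 0.588
gripper_force: 0.0
```

Run:
```python
from m import *
s=bot.observe();print(s["t"],s["eef_pos"],s["ft_force"])
sc,tp=[bot.read_camera(n) for n in("scene","top")]
for k,zz in((0,.091),(14,.105)):
    P=[[.6287+dx,.016+dy,zz] for dx in(-.015,.015) for dy in(-.015,.015)];print(w2px(sc,P).round(1).tolist())
a=cv2.resize(sc["img"][165:255,300:420,::-1],(800,600),interpolation=2);cv2.imwrite("pics/z7.png",a)
```

```text
21.9 [ 0.4878 -0.1681  0.231 ] [0.5188 0.3781 0.4153]
[[340.1, 212.1], [345.2, 206.1], [350.8, 215.5], [355.8, 209.4]]
[[340.2, 207.6], [345.4, 201.7], [351.0, 211.0], [356.0, 204.9]]
```

View pics/z7.png

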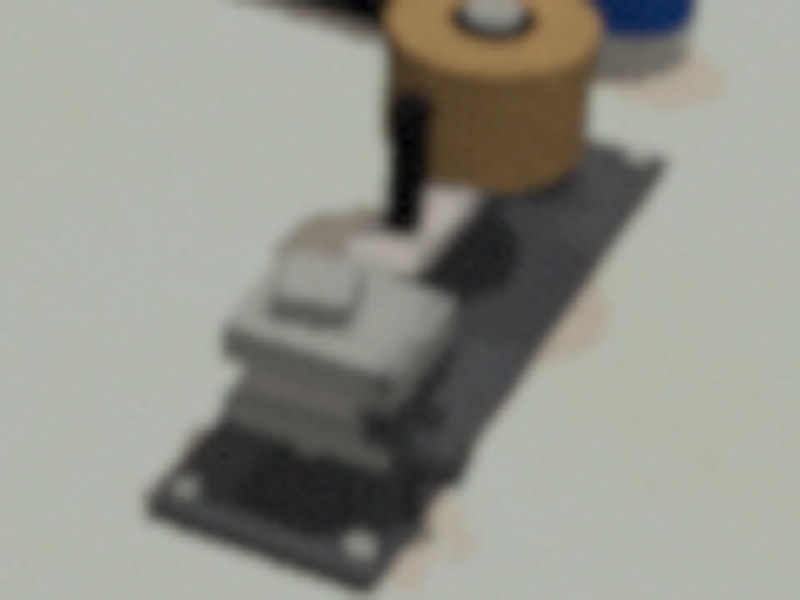

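The head looks seated on the fork, with its near corner at scene (352,213). I'll confirm with a light push from above.

Emit:
carry_out:
  linear:
    - [0.05, 0.05, 0]
    - [0.09, 0.1, 0]
    - [0.12, 0.15, 0]
    - [0.14, 0.184, 0]
    - [0.14, 0.184, -0.05]
  dr:
    - [0, 0, 0]
    - [0, 0, 0]
    - [0, 0, 0]
    - [0, 0, 0]
    - [0, 0, 0]
  grip: [0.0, 0.0, 0.0, 0.0, 0.0]

```text
t: 22.62
eef_pos: [0.6348, 0.0246, 0.1841]
orientation: [0.004, 0.624, 0.782, 0.004]
ft_force: [-0.2, -1.2, -0.7]
gripper_width: -0.002
gripper_force: 0.0
```

Emit:
carry_out:
  linear:
    - [0, 0, -0.025]
    - [0, 0, -0.045]
    - [0, 0, -0.052]
    - [0, 0, -0.055]
    - [0, 0, -0.055]
  dr:
    - [0, 0, 0]
    - [0, 0, 0]
    - [0, 0, 0]
    - [0, 0, 0]
    - [0, 0, 0]
  grip: [0.0, 0.0, 0.0, 0.0, 0.0]

```text
t: 23.25
eef_pos: [0.6297, 0.0198, 0.1265]
orientation: [0.001, 0.626, 0.78, 0.0]
ft_force: [-0.1, -0.7, 0.2]
gripper_width: 0.0
gripper_force: 0.0
```

Emit:
carry_out:
  linear:
    - [-0.001, -0.0035, 0]
    - [-0.001, -0.0035, -0.001]
    - [-0.001, -0.0035, -0.002]
    - [-0.001, -0.0035, -0.003]
    - [-0.001, -0.0035, -0.003]
  dr:
    - [0, 0, 0]
    - [0, 0, 0]
    - [0, 0, 0]
    - [0, 0, 0]
    - [0, 0, 0]
  grip: [0.0, 0.0, 0.0, 0.0, 0.0]

```text
t: 23.88
eef_pos: [0.6285, 0.0158, 0.1242]
orientation: [0.001, 0.627, 0.779, 0.0]
ft_force: [-3.2, -0.0, 7.1]
gripper_width: 0.0
gripper_force: 3.4
```

Emit:
carry_out:
  linear:
    - [0, 0, -0.001]
    - [0, 0, -0.002]
    - [0, 0, -0.002]
  dr:
    - [0, 0, 0]
    - [0, 0, 0]
    - [0, 0, 0]
  grip: [0.0, 0.0, 0.0]

```text
t: 24.25
eef_pos: [0.6285, 0.0158, 0.1241]
orientation: [0.001, 0.627, 0.779, 0.001]
ft_force: [-7.0, -0.8, 17.3]
gripper_width: -0.003
gripper_force: 8.4
```

Contact at 0.1241 with 17 N and no give puts the head top at 0.105, so it is flush. Retreating.

Emit:
carry_out:
  linear:
    - [0, 0, 0.03]
    - [0, 0, 0.08]
    - [0, 0, 0.12]
    - [0, 0, 0.12]
    - [0, 0, 0.12]
  dr:
    - [0, 0, 0]
    - [0, 0, 0]
    - [0, 0, 0]
    - [0, 0, 0]
    - [0, 0, 0]
  grip: [0.0, 0.0, 0.0, 0.0, 0.0]

```text
t: 24.88
eef_pos: [0.6281, 0.0159, 0.2403]
orientation: [-0.0, 0.627, 0.779, -0.0]
ft_force: [0.5, -0.2, 0.4]
gripper_width: -0.003
gripper_force: 0.0
```

```bash
python3 -c "
from cell import bot
s=bot.observe();print(s['t'],s['eef_pos'],s['ft_force'])
print(bot.sign_off())"
```

```text
24.875 [0.62806312 0.01590935 0.24026836] [ 0.47414184 -0.19094007  0.43592912]
the job is handed in; nothing more can be done
None
```

The arm is home in the fork (about 0.02 rad) and the thick pin is down through fork and knuckle, its head flush on the fork by a 17 N push from above; the thin pin, bottle, cup and tub were not touched, and the job was handed in at about 25 s with no verdict returned.

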